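# Shut the bit box and ready the stick screwdriver

### The job

Before drilling throws dust about, press both orange covers of the bit box down until they snap shut. Then draw the red stick screwdriver out of its sloping sleeve, turn it level and keep it held up in the gripper, at least 20 cm above the bench; finish while still holding it there, still and level, with both covers shut. Leave the other things on the bench where they are.

Things in the scene. Friction and masses are not known exactly. Their poses are not given: they have to be found in the camera images.
- bitbox: black bit box fixed to the bench, 90 (x) x 172 (y) x 45 mm tall, two open wells side by side in y holding metal bits, each with an orange hinged cover; origin at the centre of its underside, z up; hinges along its +x edge (42 mm from the origin), free edges towards -x. Place and yaw vary; it may be on either side.
- cover_left (a joint): angle of the left-hand orange cover of the bit box: 0 shut, grows as its free edge lifts, stop at 1.15 rad; stays wherever it is left (light friction), starts at 0.5 to 1.1. Over the last 0.13 rad a nub at the free edge has to be pressed past a spring plunger (5 to 8 N at the free edge); below about 0.05 rad the plunger holds it shut.
- cover_left_press (a point): where to press the left-hand cover (the box's +y half): on its top face, mid width, 66 mm from the hinge axis, 20 mm short of the free edge; moves with the cover. x points along the cover to the hinge, z is its upper normal. Cover 84 x 78 x 4 mm thick; a black ridge 10 mm wide, 2.5 mm high runs along the free edge from 8 mm beyond this point.
- cover_left_hinge (a point): point on the hinge axis of the left-hand cover, mid width, 47 mm above the bench, at mid thickness of the cover, along the box's far edge; axes as the press point (they turn with the cover); y is the hinge axis. With the cover at angle 0 the free edge points along -x of the box.
- cover_right (a joint): angle of the right-hand orange cover of the bit box: 0 shut, grows as its free edge lifts, stop at 1.15 rad; stays wherever it is left (light friction), starts at 0.5 to 1.1. Over the last 0.13 rad a nub at the free edge has to be pressed past a spring plunger (5 to 8 N at the free edge); below about 0.05 rad the plunger holds it shut.
- cover_right_press (a point): where to press the right-hand cover (the box's -y half): on its top face, mid width, 66 mm from the hinge axis, 20 mm short of the free edge; moves with the cover. x points along the cover to the hinge, z is its upper normal. Cover 84 x 78 x 4 mm thick; a black ridge 10 mm wide, 2.5 mm high runs along the free edge from 8 mm beyond this point.
- cover_right_hinge (a point): point on the hinge axis of the right-hand cover, mid width, 47 mm above the bench, at mid thickness of the cover, along the box's far edge; axes as the press point (they turn with the cover); y is the hinge axis. With the cover at angle 0 the free edge points along -x of the box.
- stand: grey tool stand fixed to the bench: base plate 165 (x, -72 to 92) x 100 (y) x 8 mm and a square sleeve sloping 45 degrees, mouth up and towards the stand's -x (the robot's side). Origin on the bench, z up. Sleeve 85 mm deep, 36 mm square inside, 44 outside; a 20 mm wide tongue under the barrel goes on 50 mm past the mouth. Cheek plates at y = +-24 mm, 70 mm high.
- sleeve_mouth (a point): centre of the sleeve's mouth, 105 mm above the bench, on the stand (axes as the stand); the sleeve's way out is (-0.707, 0, 0.707) in the stand's axes
- driver_mid (a point): middle of the red barrel of the stick screwdriver (loose, about 0.3 kg). z runs along the tool from bit to butt; x and y are normal to the barrel's flats, y level in the sleeve. Barrel 30 x 30 x 150 mm long (75 mm each way from here), black butt end. In the sleeve its upper 100 mm is free: good grip 40 mm from here towards the butt, fingers on the y sides, from above.
- driver_nose (a point): end of the screwdriver's bit, 110 mm from driver_mid along -z of the tool; it rests on the sleeve's floor 85 mm inside the mouth, so the tool must be drawn some 90 mm along the sleeve to be free
- driver: the stick screwdriver as a whole, 185 mm long; origin at the bit's end, axes as driver_mid
- tape: bystander: roll of tan tape lying flat, outer diameter 90, 30 tall; leave it where it is
- sanding_block: bystander: cork sanding block, 60 x 110 x 35 tall; leave it where it is
- jar: bystander: jar with blue label and white lid, diameter 76, 85 tall; leave it where it is
- cup: bystander: white mixing cup, diameter 76, 80 tall; leave it where it is
- wrench: bystander: steel wrench lying flat; leave it where it is
- old_screwdriver: bystander: plain screwdriver with yellow handle lying flat; leave it where it is
- glue: bystander: white glue bottle with red label, diameter 56, 150 tall; leave it where it is
Things that resemble listed ones, but are neither listed nor needed, are in the scene too. Leave any purple look-alike of the driver alone. Of the things that look like the bitbox, the larger one is meant.

How it is judged:
On the way, in this order (a step that is already met when the one before it is completed fails the run):
1. both covers snapped shut, the screwdriver still in its sleeve (value of joint each of cover_left, cover_right below 0.05 rad and z of driver_nose in the frame of stand below 0.07 m), for 0.2 s.
2. the screwdriver drawn clear of its sleeve, held in the gripper (z of driver_nose in the frame of stand above 0.115 m and contact force between the fingers and driver above 1 N), for 0.1 s.
At the end, for the whole second after the job is handed in: Both covers shut (below 0.05 rad); the screwdriver gripped by the fingers (over 2 N), its middle more than 0.19 m above the bench, level within 10 degrees, at rest (under 0.03 m/s and 0.2 rad/s), touching neither stand nor bit box (value of joint each of cover_left, cover_right below 0.05 rad and height (world z) of driver_mid above 0.19 m and angle between driver_mid's own z axis and vertical between 1.396 and 1.746 rad and contact force between the fingers and driver above 2 N and contact force between driver and stand below 0.1 N and contact force between driver and bitbox below 0.1 N and linear speed of driver below 0.03 m/s and angular speed of driver below 0.2 rad/s); the arm keeps its last pose, push and grip.
It fails at once if another thing on the bench is moved by more than 30 mm (distance of any of tape, sanding_block, jar, cup, wrench, old_screwdriver, glue from where it was at the start of the episode above 0.03 m).
It also fails if it takes over 61 s, if anything falls off the work surface, if the arm or the gripper's body presses on something with over 40 N, if the wrist force passes 120 N, or if a joint passes its speed limit or range.

### The arm

A 6-joint arm with a two-finger parallel gripper is mounted at the origin on the work surface. World frame = base frame: x ahead of the robot, y to its left, z up, the work surface at z = 0. Lengths are in m, angles in rad, forces in N, time in s.
With the tool pointing down it reaches from about 0.275 to 0.85 m from the base axis. Payload 5.2 kg.
Tool frame: the origin (TCP) lies at the very end of the fingers, on their centre line; the grasp point (between the pads) lies tcp_to_grasp behind it (tcp_to_grasp is the distance from the TCP to the grasp point, in m); z points along the fingers, x is the direction in which the jaws open and shut, and the axes are right-handed (so a half turn about z gives the same grasp; the last joint's range is limited). The gripper opens to 85 mm and grips with 20 to 120 N. Pads are 22 mm wide; open, the fingers measure 114 mm over their backs; the gripper's body (76 mm by 85 mm) begins 54 mm behind the grasp point. The pads swing forward as they close: fully open they stand 13 mm farther back than shut.
Start: joints at [-1.455, 0.259, 1.535, -0, 1.348, -0.203], TCP at [0.172, -0.522, 0.231] pointing down, gripper open.
Joint ranges: [-3.14, 3.14], [-0.91, 2.08], [0.19, 2.58], [-1.22, 4.36], [0.22, 2.71], [-3.12, 3.12]. Speed limits (rad/s): [2.57, 2.57, 3.14, 3.14, 3.14, 3.14].

### API

Orientations are given as a unit quaternion [x, y, z, w].
In Python, from station import * gives the robot as it stands.
- The arm moves only by the tool apply_moves, never from a script. Its argument "series" is a list of rows, each a list of 7 numbers: the shift along the tool's x, y, z in cm, then the turn, a rotation vector about the tool's x, y, z in degrees, then the gripper's target within -1 to 1 (shut at 1, half-way at 0, fully open at -1). In form: [[tx, ty, tz, ax, ay, az, gripper], ...]. A call has 1 to 12 rows; each row is the pose to reach, as a shift and turn from the pose measured when the call began, along the tool's axes at that moment; what a row does not reach only later rows make up. A row lasts 1/10 s, in which the tool goes at most 50 mm and 8.59 degrees, less where a joint would pass 70% of its speed; a pose out of reach is approached as far as the arm can. A call with a gripper value outside its range is refused whole. The fingers move at their own pace and stop on an object; "newtons" is the grip in N (left out, the last holds). Time passes only in rows, so rows that repeat a pose let the fingers close. It gives the time, the measured TCP pose, the force and the opening at its end, in the units of the state.
- get_state(): the state, without advancing time (a new reading comes with each control period).
- grab_frame(name): name is "scene" or "top" or "wrist"; returns (picture, depth): 420x560x3 uint8, red, green, blue; 420x560 float32, m along the optical axis (not along the pixel's ray), 0 where there is no reading.
- camera_params(name): a dict with "vfov" (degrees; the focal length in pixels is half the picture's height over the tangent of half this angle, whatever the lens; pixels are square), "cx", "cy" (the principal point, pixels), "pose" (4x4, takes a point from camera to world coordinates). Camera axes: x right, y down, z forward; pixel columns grow to the right and rows downward; lengths in m; the calibration is good to about 2 mm. A picture is of the moment at which its call begins: read the wrist's pose just before it. camera_params takes no time and is no camera call; for the wrist camera it gives the pose at the moment of the call.
- hand_in(): hands the job in, once; it reports no verdict.
The state is a dict: "time": time; "joints": joint angles; "joint_velocities": joint speeds; "effort": joint torques, N m; "tool_pos": TCP position; "eef_rot": TCP orientation; "ft_force": force on the tool from outside, world axes, zero at the start; "moment": the same for the moment, N m; "opening": finger opening in m.
Only numpy, scipy, OpenCV 4.12 (cv2) and the standard library are available. Lean on these libraries where they do the work, as an engineer would, in place of code of your own. Each camera call takes 0.05 s, during which the arm holds its last target.

## Working session

There is one attempt and no reset: what is moved stays moved. The work goes in short steps, Python scripts to look and compute and a tool call to move; the robot and the scene stay as the last step left them, time stands still between calls to the robot, and variables do not carry over. Pictures are saved under pics/ and viewed, and the job is handed in when it is done.

Besides the shell and the picture viewer there is one more tool, called after "Request:" as name(argument=value, ...), one argument or row to a line, values as JSON. apply_moves: Moves the arm, as the interface text tells. Its arguments: {"type":"object","properties":{"series":{"type":"array","items":{"type":"array","items":{"type":"number"}}},"newtons":{"type":"number"}},"required":["series"]}

```bash
ls; mkdir -p pics; python3 - <<'E'
from station import *
import cv2,numpy as np
for n in ["scene","top"]:
    p,d=grab_frame(n); cv2.imwrite(f"pics/{n}0.png",p[:,:,::-1]); np.save(f"{n}0.npy",d); print(n,camera_params(n))
print(get_state())
E
```

```text
pics
scene {'vfov': 55.165020026697384, 'cx': 280.04224788959203, 'cy': 207.87642221536044, 'pose': array([[-0.54443207,  0.53926116, -0.64248823,  1.2557904 ],
       [ 0.83880226,  0.35194522, -0.41538576,  0.48332198],
       [ 0.00211925, -0.76506991, -0.64394375,  0.86175735],
       [ 0.        ,  0.        ,  0.        ,  1.        ]])}
top {'vfov': 43.40311382285077, 'cx': 281.88862447039713, 'cy': 207.4132403724729, 'pose': array([[ 0.01305193, -0.98892545,  0.14783812,  0.27434037],
       [-0.99986187, -0.01138628,  0.01210751, -0.02898786],
       [-0.01029009, -0.14797572, -0.98893746,  1.65697192],
       [ 0.        ,  0.        ,  0.        ,  1.        ]])}
{'time': 0.1, 'joints': array([-1.45480765e+00,  2.59296800e-01,  1.53593419e+00,  3.28582149e-05,
        1.34803083e+00, -2.02803875e-01]), 'joint_velocities': array([ 1.57688116e-04, -1.18776933e-03, -1.26343798e-03,  1.20430188e-03,
       -6.10804142e-05, -1.37833525e-03]), 'effort': array([ 2.06716046e-03, -4.46971107e+01, -2.91247809e+01, -3.15280649e-04,
        6.31478877e-03,  1.58830534e-05]), 'tool_pos': array([ 0.17235781, -0.52180943,  0.23055931]), 'eef_rot': array([ 8.10374093e-01, -5.85912223e-01, -5.52163839e-04, -6.26015129e-04]), 'ft_force': array([-0.59868376, -0.01989668,  0.41990949]), 'moment': array([-0.01488045,  0.02167931,  0.03620174]), 'opening': 0.08510478102826084}
```

View pics/scene0.png

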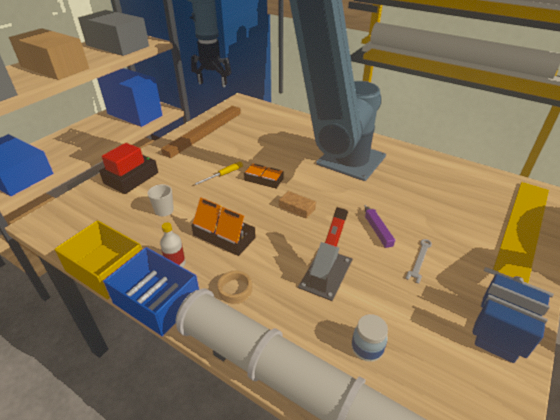

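View pics/top0.png

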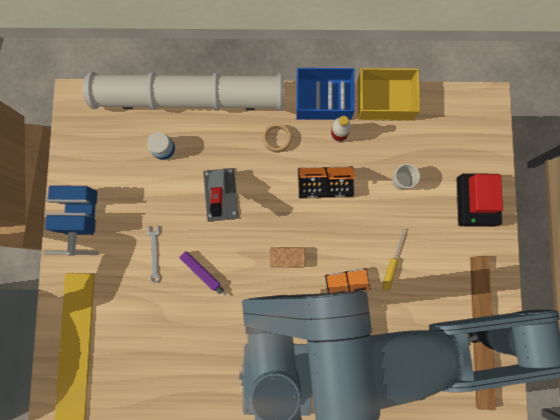

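The top view shows two orange/black boxes: one at px (327,182), open with bits showing and the larger of the two, and a smaller one at (348,281). The larger one at (327,182) is meant. The red driver is in the stand at (220,195), and the purple look-alike at (203,272) is to be left alone. I'll confirm with enlarged crops.

```bash
cat > h.py <<'E'
import numpy as np,cv2
def cloud(d,c):
    H,W=d.shape; f=H/2/np.tan(np.radians(c['vfov']/2))
    v,u=np.mgrid[:H,:W]; P=np.stack([(u-c['cx'])/f*d,(v-c['cy'])/f*d,d],-1)
    P=P@c['pose'][:3,:3].T+c['pose'][:3,3]; P[d<=0]=np.nan; return P
def proj(X,c,H=420):
    f=H/2/np.tan(np.radians(c['vfov']/2)); q=(np.atleast_2d(X)-c['pose'][:3,3])@c['pose'][:3,:3]
    return np.c_[q[:,0]/q[:,2]*f+c['cx'],q[:,1]/q[:,2]*f+c['cy']]
E
python3 - <<'E'
from station import *
from h import *
pt=cv2.imread('pics/top0.png'); ps=cv2.imread('pics/scene0.png')
a=cv2.resize(pt[130:310,190:420],None,fx=3.4,fy=3.3,interpolation=cv2.INTER_CUBIC); cv2.imwrite('pics/c_top.png',a)
b=cv2.resize(ps[150:310,170:410],None,fx=3.3,fy=3.3,interpolation=cv2.INTER_CUBIC); cv2.imwrite('pics/c_sc.png',b)
T=cloud(np.load('top0.npy'),camera_params('top')); S=cloud(np.load('scene0.npy'),camera_params('scene'))
for n,P,im in(('top',T,pt),('scene',S,ps)):
    h=cv2.cvtColor(im,cv2.COLOR_BGR2HSV)
    m=(h[...,0]>=5)&(h[...,0]<=16)&(h[...,1]>200)&(h[...,2]>120)&(P[...,2]>.03)&(P[...,2]<.2)&(P[...,0]>.3)&(P[...,0]<.8)
    k,l,s,c=cv2.connectedComponentsWithStats(m.astype(np.uint8))
    for i in range(1,k):
        if s[i,4]>40:
            q=P[l==i]; print(n,s[i],np.nanmean(q,0).round(3),np.nanmin(q,0).round(3),np.nanmax(q,0).round(3))
    m=((h[...,0]<4)|(h[...,0]>176))&(h[...,1]>180)&(h[...,2]>80)&(P[...,2]>.03)&(P[...,0]>.3)&(P[...,0]<.8)
    k,l,s,c=cv2.connectedComponentsWithStats(m.astype(np.uint8))
    for i in range(1,k):
        if s[i,4]>40:
            q=P[l==i]; print(n,'red',s[i],np.nanmean(q,0).round(3),np.nanmin(q,0).round(3),np.nanmax(q,0).round(3))
# bench check
print(np.nanmedian(T[220:240,300:360,2]),np.nanmedian(S[250:260,280:300,2]))
E
```

```text
top [327 167  27  12 190] [ 0.622 -0.185  0.082] [ 0.594 -0.222  0.05 ] [ 0.644 -0.147  0.121]
top [300 168  26  10 144] [ 0.621 -0.1    0.086] [ 0.597 -0.139  0.039] [ 0.639 -0.063  0.122]
top red [ 469  174   34   39 1224] [ 0.554 -0.61   0.113] [ 0.502 -0.658  0.062] [ 0.616 -0.576  0.129]
top red [211 187  11  17 129] [0.537 0.182 0.135] [0.507 0.168 0.1  ] [0.567 0.199 0.169]
scene [246 168  14   8  64] [ 0.314 -0.242  0.037] [ 0.3   -0.268  0.032] [ 0.331 -0.209  0.041]
scene [262 173  16   8  44] [ 0.308 -0.175  0.037] [ 0.301 -0.205  0.033] [ 0.318 -0.145  0.04 ]
scene [193 198  27  35 509] [ 0.625 -0.184  0.08 ] [ 0.598 -0.226  0.044] [ 0.648 -0.144  0.118]
scene [216 207  28  35 555] [ 0.624 -0.098  0.083] [ 0.599 -0.139  0.05 ] [ 0.645 -0.058  0.122]
scene [331 218  12  12  56] [0.52  0.184 0.155] [0.51  0.172 0.142] [0.529 0.199 0.164]
scene [326 230  13  15  62] [0.55  0.188 0.124] [0.537 0.174 0.115] [0.561 0.202 0.137]
scene red [106 144  34  17 199] [ 0.556 -0.614  0.119] [ 0.515 -0.648  0.104] [ 0.614 -0.575  0.125]
scene red [168 249  16  14  93] [ 0.774 -0.163  0.051] [ 0.756 -0.177  0.03 ] [ 0.792 -0.157  0.068]
-0.0003031479995831976 0.0005409708735934493
```

View pics/c_top.png

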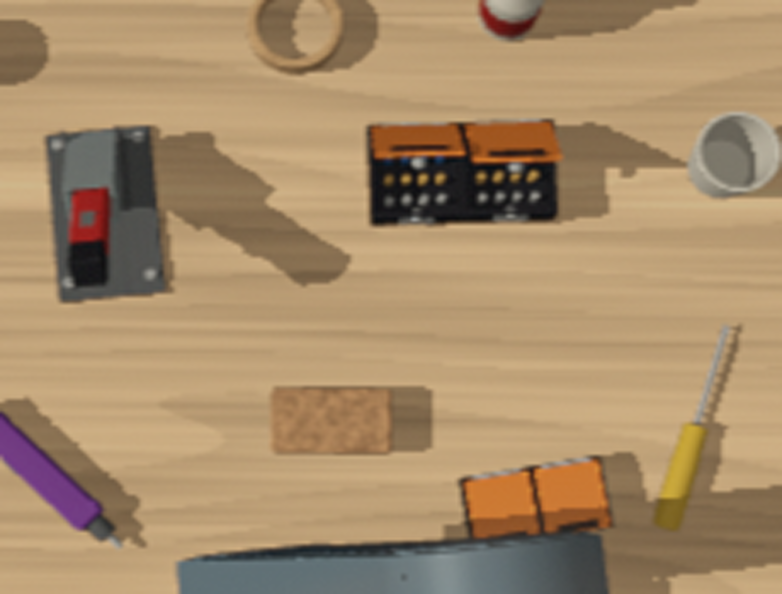

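View pics/c_sc.png

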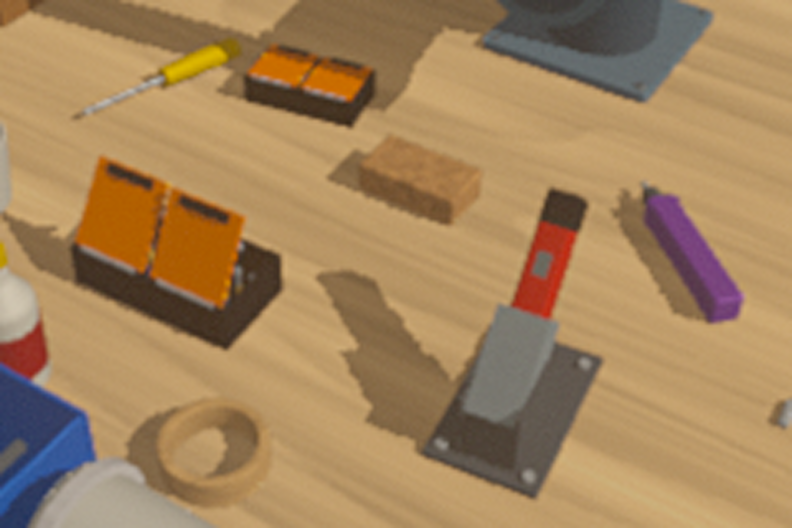

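The crops confirm both: the larger box has two open covers and wells of bits, and the driver has a red barrel in the grey stand. Next I'll fit their poses.

```bash
python3 - <<'E'
from station import *
from h import *
pt=cv2.imread('pics/top0.png'); ps=cv2.imread('pics/scene0.png')
T=cloud(np.load('top0.npy'),camera_params('top')); S=cloud(np.load('scene0.npy'),camera_params('scene'))
def sel(f):
    return np.concatenate([P[f(P,cv2.cvtColor(im,cv2.COLOR_BGR2HSV).astype(int))] for P,im in((T,pt),(S,ps))])
def box(a):return lambda P,h:(P[...,0]>a[0])&(P[...,0]<a[1])&(P[...,1]>a[2])&(P[...,1]<a[3])&(P[...,2]>a[4])&(P[...,2]<a[5])
# bit box: everything above bench
for nm,P in(('T',T),('S',S)):
    m=box((.5,.72,-.26,-.02,.012,.2))(P,None); q=P[m]
    r=cv2.minAreaRect((q[:,:2]*1000).astype(np.float32)); print('box',nm,m.sum(),r, q.min(0),q.max(0))
    m=box((.40,.70,.08,.29,.004,.03))(P,None); q=P[m]
    r=cv2.minAreaRect((q[:,:2]*1000).astype(np.float32)); print('stand',nm,m.sum(),r,cv2.boxPoints(r).round(0).tolist())
# covers
org=lambda h:(h[...,0]>=4)&(h[...,0]<=17)&(h[...,1]>190)&(h[...,2]>90)
for nm,y0,y1 in(('R',-.235,-.146),('L',-.137,-.05)):
    for k,P,im in(('S',S,ps),('T',T,pt)):
        h=cv2.cvtColor(im,cv2.COLOR_BGR2HSV).astype(int)
        q=P[org(h)&box((.55,.68,y0,y1,.05,.2))(P,h)]
        c=q.mean(0);_,s,v=np.linalg.svd(q-c);n=v[2]*np.sign(v[2][0])
        res=(q-c)@n; g=abs(res)<.003;q=q[g];c=q.mean(0);_,s,v=np.linalg.svd(q-c);n=v[2]*np.sign(v[2][0])
        d=np.cross(n,[0,0,1]);d/=np.linalg.norm(d)
        # x at z=.047 on plane, y=c
        x=c[0]-n[2]*(.047-c[2])/n[0]
        print(nm,k,len(q),'n',n.round(3),'ang from level',np.arccos(abs(n[2])).round(3),'yaw',np.degrees(np.arctan2(d[1],d[0])).round(1),'x@hinge',x.round(4),'yc',c[1].round(4),q.min(0).round(3),q.max(0).round(3))
E
```

```text
box T 1072 ((626.13427734375, -123.16116333007812), (234.2572784423828, 169.67080688476562), 78.30422973632812) [ 0.52073283 -0.23008443  0.0120412 ] [ 0.71845875 -0.02266148  0.13052746]
stand T 1295 ((549.8377685546875, 185.43434143066406), (299.6193542480469, 208.95445251464844), 0.1420481652021408) [[400.0, 290.0], [400.0, 81.0], [700.0, 81.0], [699.0, 290.0]]
box S 2064 ((602.1348876953125, -142.61013793945312), (96.32353973388672, 177.03317260742188), 2.6223249435424805) [ 0.55153601 -0.22930219  0.01200071] [ 0.65222518 -0.05350595  0.12507554]
stand S 1038 ((550.9293212890625, 187.21749877929688), (295.6004943847656, 202.79861450195312), 0.3833000063896179) [[402.0, 288.0], [404.0, 85.0], [699.0, 87.0], [698.0, 290.0]]
R S 479 n [0.814 0.031 0.58 ] ang from level 0.953 yaw -87.8 x@hinge 0.6481 yc -0.1841 [ 0.598 -0.223  0.05 ] [ 0.648 -0.146  0.118]
R T 235 n [0.82  0.027 0.572] ang from level 0.962 yaw -88.1 x@hinge 0.6462 yc -0.1846 [ 0.593 -0.223  0.05 ] [ 0.644 -0.147  0.126]
L S 523 n [0.867 0.032 0.498] ang from level 1.05 yaw -87.9 x@hinge 0.6447 yc -0.098 [ 0.6   -0.137  0.05 ] [ 0.645 -0.058  0.122]
L T 164 n [0.868 0.032 0.495] ang from level 1.053 yaw -87.9 x@hinge 0.6429 yc -0.0986 [ 0.595 -0.137  0.054] [ 0.639 -0.061  0.13 ]
```

```bash
cat >> h.py <<'E'
from scipy.spatial.transform import Rotation as R
def rel(st,pos,M):
    R0=R.from_quat(st['eef_rot']); s=R0.inv().apply(np.array(pos)-st['tool_pos'])*100
    r=np.degrees((R0.inv()*R.from_matrix(M)).as_rotvec()); return np.r_[s,r].round(2)
def down(phi): # tool z down, tool x at world angle phi
    c,s=np.cos(phi),np.sin(phi); x=np.array([c,s,0]);z=np.array([0,0,-1.]);return np.c_[x,np.cross(z,x),z]
E
python3 - <<'E'
from station import *
import station
from h import *
print([n for n in dir(station) if not n.startswith('_')], globals().get('tcp_to_grasp'))
pt=cv2.imread('pics/top0.png'); ps=cv2.imread('pics/scene0.png')
T=cloud(np.load('top0.npy'),camera_params('top')); S=cloud(np.load('scene0.npy'),camera_params('scene'))
for nm,P,im,(u0,v0,u1,v1) in(('T',T,pt,(200,160,245,228)),('S',S,ps,(290,190,360,305))):
    h=cv2.cvtColor(im,cv2.COLOR_BGR2HSV).astype(int)
    w=np.zeros(P.shape[:2],bool); w[v0:v1,u0:u1]=1
    g=w&(h[...,1]<60)&(P[...,2]>-.01)&(P[...,2]<.2)&(P[...,0]<.7)
    g=cv2.morphologyEx(g.astype(np.uint8),cv2.MORPH_OPEN,np.ones((3,3)))>0
    m=g&(P[...,2]<.02); q=P[g]; r=cv2.minAreaRect((q[:,:2]*1000).astype(np.float32)); print(nm,g.sum(),r,cv2.boxPoints(r).round(0).tolist())
    red=w&((h[...,0]<6)|(h[...,0]>174))&(h[...,1]>170)&(h[...,2]>70)&(P[...,2]>.06)
    q=P[red]; c=q.mean(0);_,s,v=np.linalg.svd(q-c);a=v[0]*np.sign(v[0][2]); print('red',len(q),c.round(4),a.round(3),'n',v[2].round(3),q.min(0).round(3),q.max(0).round(3))
    # top face only: normal approx (.7,0,.7)->up (-.7?) 
    blk=w&(h[...,2]<60)&(P[...,2]>.12); q=P[blk]; print('blk',len(q),q.mean(0).round(3),q.min(0).round(3),q.max(0).round(3))
st=get_state(); print(R.from_quat(st['eef_rot']).as_matrix().round(3))
for phi in(90,-90): print(rel(st,[.69,-.1,.2],down(np.radians(phi+2))))
E
```

```text
['Unreachable', 'camera_params', 'get_state', 'grab_frame', 'hand_in', 'tcp_to_grasp'] 0.0187
T 1311 ((557.0339965820312, 186.33058166503906), (176.24732971191406, 96.59927368164062), 7.095077991485596) [[464.0, 223.0], [476.0, 128.0], [650.0, 149.0], [639.0, 245.0]]
red 134 [0.5366 0.1817 0.1348] [-0.677 -0.018  0.736] n [-0.713  0.266 -0.649] [0.507 0.168 0.1  ] [0.567 0.199 0.17 ]
blk 146 [0.488 0.178 0.174] [0.47  0.165 0.141] [0.509 0.195 0.188]
S 1351 ((566.42041015625, 189.18896484375), (163.88291931152344, 96.7116470336914), 6.684444904327393) [[479.0, 228.0], [491.0, 132.0], [653.0, 151.0], [642.0, 247.0]]
red 243 [0.5357 0.1884 0.1383] [-0.695 -0.085  0.714] n [0.702 0.13  0.7  ] [0.509 0.17  0.107] [0.563 0.203 0.165]<stdin>:16: RuntimeWarning: Mean of empty slice.
  ret = um.true_divide(
Traceback (most recent call last):
ValueError: zero-size array to reduction operation minimum which has no identity
```

```bash
python3 - <<'E'
from station import *
from h import *
st=get_state(); print(R.from_quat(st['eef_rot']).as_matrix().round(3))
for phi in(90,-90): print(rel(st,[.69,-.1,.2],down(np.radians(phi+2))))
E
```

```text
[[ 0.313 -0.95  -0.   ]
 [-0.95  -0.313  0.002]
 [-0.002 -0.    -1.   ]]
[-2.3830e+01 -6.2380e+01  3.1200e+00 -1.4000e-01 -1.0000e-02 -1.6373e+02]
[-2.383e+01 -6.238e+01  3.120e+00 -1.000e-02  1.000e-01  1.627e+01]
```

Request:
apply_moves(
  series=[
    [-1.8, -4.8, 0, 0, 0, 2, 1],
    [-3.6, -9.6, 0, 0, 0, 4, 1],
    [-5.4, -14.4, 0, 0, 0, 6, 1],
    [-7.2, -19.2, 0.5, 0, 0, 7.5, 1],
    [-9, -24, 1, 0, 0, 9, 1],
    [-10.8, -28.8, 1, 0, 0, 10.5, 1],
    [-12.7, -33.6, 1.5, 0, 0, 12, 1],
    [-14.6, -38.4, 2, 0, 0, 13.5, 1],
    [-16.6, -43.2, 2, 0, 0, 15, 1],
    [-18.5, -48, 2.5, 0, 0, 16.3, 1],
    [-20.4, -52.8, 3, 0, 0, 16.3, 1],
    [-22.2, -57.6, 3.1, 0, 0, 16.3, 1],
  ],
  newtons=60,
)

```text
time: 1.3
tool_pos: [0.636, -0.1404, 0.1998]
eef_rot: [0.719, -0.695, -0.001, -0.0]
ft_force: [0.7, -0.7, -0.4]
opening: 0.0004
```

```bash
cat > cov.py <<'E'
from station import *
from h import *
import sys
st=get_state(); print(st['time'],st['tool_pos'].round(4),st['ft_force'].round(2),st['opening'])
yaw=np.radians(2.1); ex=np.array([np.cos(yaw),np.sin(yaw),0]); M=down(-np.pi/2+yaw)
H={'L':np.array([.6415,-.098,.047]),'R':np.array([.6447,-.1845,.047])}[sys.argv[1]]
def tip(th,rr,off=0.): # tcp for cover angle th with lower -x corner at radius rr
    c,s=np.cos(th),np.sin(th)
    p=-ex*c*rr+np.array([0,0,s*rr]) + (ex*s+np.array([0,0,c]))*(.002+off)
    return H+p+ex*.011
print('above',rel(st,H+ex*.05+[0,0,.14],M))
for th,rr,off in[(1.05,.06,.025),(1.05,.06,.0),(.9,.062,0),(.75,.064,0),(.6,.066,0),(.45,.068,0),(.3,.07,0),(.15,.07,0),(.05,.07,0),(0,.07,0),(-.05,.07,0)]:
    print(th,tip(th,rr,off).round(3),rel(st,tip(th,rr,off),M))
E
python3 cov.py L
```

```text
1.3 [ 0.636  -0.1404  0.1998] [ 0.67 -0.73 -0.4 ] 0.0004473182081800815
above [-4.23 -5.7   1.28  0.09  0.13 -0.12]
1.05 [ 0.646 -0.098  0.112] [-4.2  -1.17  8.74  0.09  0.13 -0.12]
1.05 [ 0.624 -0.099  0.1  ] [-4.2   1.    9.99  0.09  0.13 -0.12]
0.9 [ 0.616 -0.099  0.097] [-4.19  1.88 10.31  0.09  0.13 -0.12]
0.75 [ 0.607 -0.099  0.092] [-4.19  2.73 10.79  0.09  0.13 -0.12]
0.6 [ 0.599 -0.1    0.086] [-4.19  3.52 11.4   0.09  0.13 -0.12]
0.45 [ 0.592 -0.1    0.078] [-4.18  4.22 12.16  0.09  0.13 -0.12]
0.3 [ 0.586 -0.1    0.07 ] [-4.18  4.81 13.04  0.09  0.13 -0.12]
0.15 [ 0.584 -0.1    0.059] [-4.18  5.07 14.05  0.09  0.13 -0.12]
0.05 [ 0.583 -0.1    0.052] [-4.18  5.16 14.75  0.09  0.13 -0.12]
0 [ 0.583 -0.1    0.049] [-4.17  5.18 15.1   0.09  0.13 -0.12]
-0.05 [ 0.583 -0.1    0.045] [-4.17  5.18 15.45  0.09  0.13 -0.12]
```

Request:
apply_moves(
  series=[
    [-3, -4, 0.6, 0, 0, 0, 1],
    [-4.2, -5.7, 1.3, 0, 0, 0, 1],
    [-4.2, -4, 5, 0, 0, 0, 1],
    [-4.2, -1.5, 8.7, 0, 0, 0, 1],
    [-4.2, 0, 9.4, 0, 0, 0, 1],
    [-4.2, 1, 10, 0, 0, 0, 1],
    [-4.2, 1.9, 10.3, 0, 0, 0, 1],
    [-4.2, 2.7, 10.8, 0, 0, 0, 1],
    [-4.2, 3.5, 11.4, 0, 0, 0, 1],
    [-4.2, 4.2, 12.2, 0, 0, 0, 1],
    [-4.2, 4.8, 13, 0, 0, 0, 1],
    [-4.2, 5.0, 13.6, 0, 0, 0, 1],
  ],
)

```text
time: 2.5
tool_pos: [0.5833, -0.0998, 0.0631]
eef_rot: [0.719, -0.695, -0.002, 0.0]
ft_force: [-0.2, 0.6, 0.9]
opening: 0.0001
```

```bash
python3 cov.py L; python3 - <<'E'
from station import *
from h import *
p,d=grab_frame('scene'); cv2.imwrite('pics/s1.png',cv2.resize(p[150:310,170:410,::-1],None,fx=3.3,fy=3.3))
E
```

```text
2.5 [ 0.5833 -0.0998  0.0631] [-0.17  0.57  0.92] 0.00011167384414852925
above [ -0.02 -10.79 -12.42   0.17   0.14  -0.13]
1.05 [ 0.646 -0.098  0.112] [ 0.   -6.27 -4.96  0.17  0.14 -0.13]
1.05 [ 0.624 -0.099  0.1  ] [ 0.01 -4.1  -3.71  0.17  0.14 -0.13]
0.9 [ 0.616 -0.099  0.097] [ 0.02 -3.22 -3.38  0.17  0.14 -0.13]
0.75 [ 0.607 -0.099  0.092] [ 0.02 -2.37 -2.91  0.17  0.14 -0.13]
0.6 [ 0.599 -0.1    0.086] [ 0.02 -1.59 -2.29  0.17  0.14 -0.13]
0.45 [ 0.592 -0.1    0.078] [ 0.03 -0.89 -1.53  0.17  0.14 -0.13]
0.3 [ 0.586 -0.1    0.07 ] [ 0.03 -0.3  -0.65  0.17  0.14 -0.13]
0.15 [ 0.584 -0.1    0.059] [ 0.03 -0.04  0.36  0.17  0.14 -0.13]
0.05 [ 0.583 -0.1    0.052] [ 0.03  0.05  1.06  0.17  0.14 -0.13]
0 [ 0.583 -0.1    0.049] [ 0.04  0.07  1.41  0.17  0.14 -0.13]
-0.05 [ 0.583 -0.1    0.045] [ 0.04  0.07  1.76  0.17  0.14 -0.13]
```

View pics/s1.png

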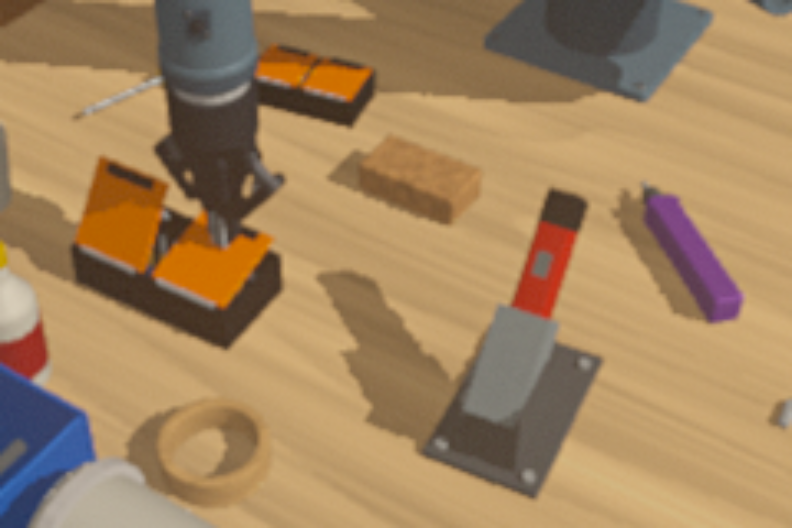

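The crop shows the left cover, with the gripper tip on it at about (220,240), folded down to around 0.2 rad. Next I press it home.

Request:
apply_moves(
  series=[
    [0, 0, 0.4, 0, 0, 0, 1],
    [0, 0, 0.8, 0, 0, 0, 1],
    [0, 0, 1.1, 0, 0, 0, 1],
    [0, 0, 1.3, 0, 0, 0, 1],
    [0, 0, 1.5, 0, 0, 0, 1],
    [0, 0, 1.6, 0, 0, 0, 1],
    [0, 0, 1.7, 0, 0, 0, 1],
    [0, 0, 1.7, 0, 0, 0, 1],
  ],
)

```text
time: 3.35
tool_pos: [0.5827, -0.0996, 0.0482]
eef_rot: [0.719, -0.695, -0.002, 0.0]
ft_force: [-9.0, 1.6, 23.0]
opening: -0.0001
```

Position stalled at z=0.048 under 23 N, so the cover is at its stop. Lifting off to do the right one.

Request:
apply_moves(
  series=[
    [0, 0, -2, 0, 0, 0, 1],
    [0, -1, -7, 0, 0, 0, 1],
    [0, -5, -11, 0, 0, 0, 1],
    [1, -9, -12.4, 0, 0, 0, 1],
    [5, -10.8, -12.4, 0, 0, 0, 1],
    [8.6, -11, -12.4, 0, 0, 0, 1],
    [8.6, -11, -12.4, 0, 0, 0, 1],
  ],
)

```text
time: 4.05
tool_pos: [0.6967, -0.187, 0.1705]
eef_rot: [0.718, -0.696, -0.001, 0.001]
ft_force: [-0.2, 0.1, 0.0]
opening: -0.0001
```

```bash
python3 cov.py R; python3 - <<'E'
from station import *
from h import *
p,d=grab_frame('scene'); cv2.imwrite('pics/s2.png',cv2.resize(p[150:310,170:410,::-1],None,fx=3.3,fy=3.3))
E
```

```text
4.05 [ 0.6967 -0.187   0.1705] [-0.16  0.09  0.03] -5.356435723601186e-05
above [-0.44  0.19 -1.65  0.19  0.01 -0.33]
1.05 [ 0.649 -0.184  0.112] [-0.42  4.71  5.82  0.19  0.01 -0.33]
1.05 [ 0.628 -0.185  0.1  ] [-0.4   6.87  7.07  0.19  0.01 -0.33]
0.9 [ 0.619 -0.185  0.097] [-0.4   7.76  7.4   0.19  0.01 -0.33]
0.75 [ 0.61  -0.186  0.092] [-0.39  8.61  7.87  0.19  0.01 -0.33]
0.6 [ 0.602 -0.186  0.086] [-0.39  9.39  8.49  0.19  0.01 -0.33]
0.45 [ 0.595 -0.186  0.078] [-3.800e-01  1.009e+01  9.250e+00  1.900e-01  1.000e-02 -3.300e-01]
0.3 [ 0.589 -0.187  0.07 ] [-3.800e-01  1.068e+01  1.013e+01  1.900e-01  1.000e-02 -3.300e-01]
0.15 [ 0.587 -0.187  0.059] [-3.800e-01  1.094e+01  1.114e+01  1.900e-01  1.000e-02 -3.300e-01]
0.05 [ 0.586 -0.187  0.052] [-3.800e-01  1.103e+01  1.184e+01  1.900e-01  1.000e-02 -3.300e-01]
0 [ 0.586 -0.187  0.049] [-3.800e-01  1.104e+01  1.219e+01  1.900e-01  1.000e-02 -3.300e-01]
-0.05 [ 0.586 -0.187  0.045] [-3.800e-01  1.104e+01  1.254e+01  1.900e-01  1.000e-02 -3.300e-01]
```

View pics/s2.png

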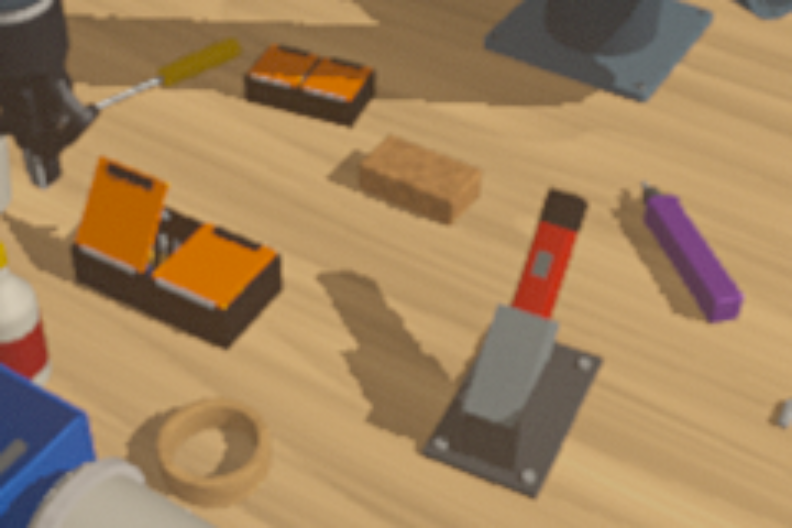

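The left cover at (215,265) now lies flat, and the right one at (125,210) is still open. Same sweep for the right.

Request:
apply_moves(
  series=[
    [-0.4, 2, 3, 0, 0, 0, 1],
    [-0.4, 4.5, 5.8, 0, 0, 0, 1],
    [-0.4, 5.9, 6.5, 0, 0, 0, 1],
    [-0.4, 6.9, 7.1, 0, 0, 0, 1],
    [-0.4, 7.8, 7.4, 0, 0, 0, 1],
    [-0.4, 8.6, 7.9, 0, 0, 0, 1],
    [-0.4, 9.4, 8.5, 0, 0, 0, 1],
    [-0.4, 10.1, 9.3, 0, 0, 0, 1],
    [-0.4, 10.7, 10.1, 0, 0, 0, 1],
    [-0.4, 10.9, 10.8, 0, 0, 0, 1],
    [-0.4, 11, 11.3, 0, 0, 0, 1],
    [-0.4, 11, 11.8, 0, 0, 0, 1],
  ],
)

```text
time: 5.3
tool_pos: [0.585, -0.1837, 0.0525]
eef_rot: [0.718, -0.696, -0.003, 0.001]
ft_force: [-2.8, -0.3, 2.8]
opening: 0.0002
```

Request:
apply_moves(
  series=[
    [0, 0, 0.2, 0, 0, 0, 1],
    [0, 0, 0.4, 0, 0, 0, 1],
    [0, 0, 0.6, 0, 0, 0, 1],
    [0, 0, 0.7, 0, 0, 0, 1],
    [0, 0, 0.7, 0, 0, 0, 1],
  ],
)

```text
time: 5.8
tool_pos: [0.585, -0.1837, 0.0483]
eef_rot: [0.718, -0.696, -0.002, 0.001]
ft_force: [-7.9, 2.5, 19.8]
opening: 0.0003
```

Right cover stalled at the same height under 20 N. Now lift and look at the stand.

Request:
apply_moves(
  series=[
    [0, 0, -3, 0, 0, 0, 1],
    [0, 0, -8, 0, 0, 0, 0],
    [0, 0, -13, 0, 0, 0, -1],
    [-3, 0, -18, 0, 0, 0, -1],
    [-7.5, 1, -22, 0, 0, 0, -1],
    [-12, 2, -25, 0, 0, 2, -1],
    [-16.5, 3, -27, 0, 0, 4, -1],
    [-21, 4, -27, 0, 0, 5, -1],
    [-25.5, 5, -27, 0, 0, 5, -1],
    [-30, 6, -27, 0, 0, 5, -1],
    [-34, 7, -27, 0, 0, 5, -1],
    [-36, 8, -27, 0, 0, 5, -1],
  ],
)

```text
time: 7.0
tool_pos: [0.4937, 0.1769, 0.3195]
eef_rot: [-0.689, 0.725, 0.003, -0.0]
ft_force: [0.2, -0.4, -0.5]
opening: 0.085
```

```bash
python3 - <<'E'
from station import *
from h import *
c=camera_params('wrist'); p,d=grab_frame('wrist'); np.savez('w1.npz',d=d,**{k:np.array(v) for k,v in c.items()})
cv2.imwrite('pics/w1.png',p[:,:,::-1])
p,d=grab_frame('scene'); cv2.imwrite('pics/s3.png',p[:,:,::-1]); np.save('s3.npy',d)
P=cloud(d,camera_params('scene')); h=cv2.cvtColor(p,cv2.COLOR_RGB2HSV).astype(int)
for y0,y1 in((-.235,-.146),(-.137,-.05)):
    m=(h[...,0]>=4)&(h[...,0]<=17)&(h[...,1]>190)&(h[...,2]>90)&(P[...,0]>.5)&(P[...,0]<.68)&(P[...,1]>y0)&(P[...,1]<y1)&(P[...,2]>.035)
    q=P[m]; A=np.c_[q[:,0]-.64,np.ones(len(q))]; print('cover slope',np.linalg.lstsq(A,q[:,2],rcond=None)[0].round(3),m.sum(),q[:,2].max().round(3))
E
```

```text
cover slope [0.011 0.05 ] 419 0.055
cover slope [0.001 0.049] 461 0.054
```

View pics/w1.png

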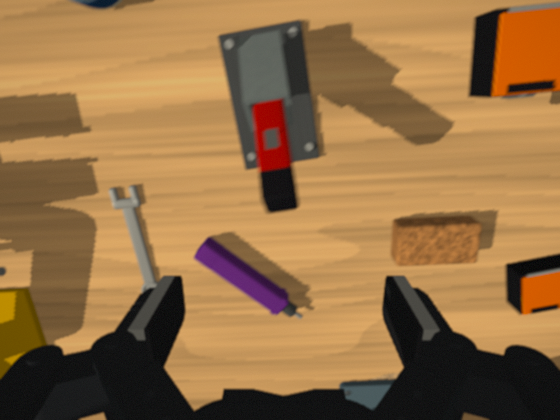

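View pics/s3.png

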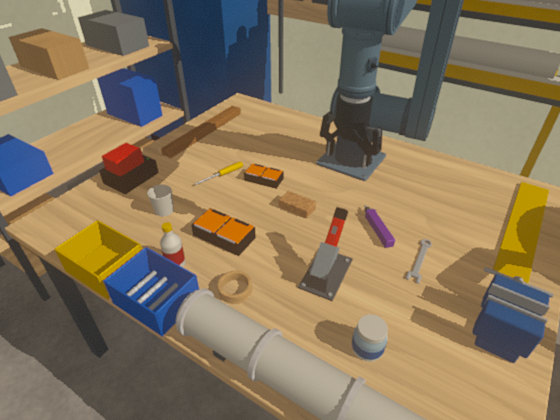

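Both covers at scene px (212,222) and (235,235) lie flat, with slopes near 0. The wrist view shows the red driver at (272,135), its black butt at (279,190), and the stand around it. Now to fit the driver's pose.

```bash
python3 - <<'E'
from station import *
from h import *
z=np.load('w1.npz'); c={k:z[k] for k in('cx','cy','vfov','pose')}; d=z['d']; P=cloud(d,c)
im=cv2.imread('pics/w1.png'); h=cv2.cvtColor(im,cv2.COLOR_BGR2HSV).astype(int)
w=np.zeros(d.shape,bool); w[10:175,215:325]=1
g=w&(h[...,1]<70)&(P[...,2]<.02)&(P[...,2]>-.01); g=cv2.morphologyEx(g.astype(np.uint8),cv2.MORPH_OPEN,np.ones((3,3)))>0
r=cv2.minAreaRect((P[g][:,:2]*1000).astype(np.float32)); print('base',g.sum(),r)
w[:]=0; w[90:215,240:305]=1
red=w&((h[...,0]<6)|(h[...,0]>174))&(h[...,1]>150)&(P[...,2]>.08)
blk=w&(h[...,2]<50)&(P[...,2]>.10)&(P[...,2]<.25)
for nm,m in(('red',red),('blk',blk),('both',red|blk)):
    q=P[m]; cc=q.mean(0);
    for _ in range(3):
        _,s,v=np.linalg.svd(q-cc,full_matrices=False);n=v[2]*np.sign(v[2][2]); q=q[abs((q-cc)@n)<.003]; cc=q.mean(0)
    a=v[0]*np.sign(v[0][2]); print(nm,len(q),'c',cc.round(4),'a',a.round(3),'n',n.round(3),'yaw',np.degrees(np.arctan2(-a[1],-a[0])).round(1))
    t=(q-cc)@a; l=(q-cc)@np.cross(n,a); print('  t',t.min().round(3),t.max().round(3),'lat',np.percentile(l,[1,99]).round(4),'axis pt',(cc-.015*n).round(4))
    if nm=='both':
        # bottom end of red ~ sleeve mouth edge; butt top end
        print('butt end', (cc-.015*n+a*t.max()).round(4), 'low',(cc-.015*n+a*t.min()).round(4))
# projection overlays from model
E
```

```text
base 4374 ((562.8167114257812, 189.67579650878906), (161.4741973876953, 97.6407470703125), 6.454197406768799)
red 1655 c [0.5349 0.1846 0.1414] a [-0.704 -0.034  0.709] n [0.702 0.117 0.702] yaw 2.7
  t -0.043 0.037 lat [-0.0148  0.0127] axis pt [0.5244 0.1828 0.1308]
blk 404 c [0.4978 0.1817 0.1761] a [-0.968  0.056  0.243] n [0.245 0.041 0.969] yaw -3.3
  t -0.012 0.016 lat [-0.0128  0.0129] axis pt [0.4941 0.1811 0.1615]
both 1873 c [0.5302 0.1824 0.1462] a [-0.695 -0.15   0.703] n [0.689 0.14  0.711] yaw 12.2
  t -0.051 0.056 lat [-0.0163  0.012 ] axis pt [0.5199 0.1803 0.1355]
butt end [0.4813 0.172  0.1745] low [0.5553 0.1879 0.0997]
```

```bash
python3 - <<'E'
from station import *
from h import *
z=np.load('w1.npz'); c={k:z[k] for k in('cx','cy','vfov','pose')}; d=z['d']; P=cloud(d,c)
im=cv2.imread('pics/w1.png'); h=cv2.cvtColor(im,cv2.COLOR_BGR2HSV).astype(int)
w=np.zeros(d.shape,bool); w[90:215,240:305]=1
m=w&((((h[...,0]<6)|(h[...,0]>174))&(h[...,1]>150))|(h[...,2]<50))&(P[...,2]>.08)&(P[...,2]<.25)
q=P[m]
for x in np.arange(.48,.575,.01):
    s=q[abs(q[:,0]-x)<.004]
    if len(s)>5: print(x.round(3),len(s),np.percentile(s[:,1],[2,50,98]).round(4),s[:,1].mean().round(4),np.median(s[:,2]).round(4))
st=get_state(); M=down(-np.pi/2+np.radians(6.8)); print(st['tool_pos'],R.from_quat(st['eef_rot']).as_matrix().round(3))
G=np.array([.505,.1805,.151])
print(rel(st,G+[0,0,.06],M),rel(st,G-[0,0,.0187],M))
E
python3 - <<'E'
import cv2
im=cv2.imread('pics/w1.png'); cv2.imwrite('pics/w1c.png',cv2.resize(im[10:225,200:340],None,fx=2.75,fy=2.75,interpolation=2))
E
```

```text
0.48 162 [0.1678 0.1793 0.1915] 0.1796 0.1736
0.49 238 [0.1686 0.1813 0.1931] 0.1813 0.1826
0.5 348 [0.1697 0.1815 0.1943] 0.1817 0.1769
0.51 328 [0.1714 0.1836 0.1955] 0.1833 0.1667
0.52 329 [0.1703 0.1834 0.1969] 0.1834 0.1563
0.53 181 [0.1713 0.1786 0.1981] 0.1837 0.1465
0.54 230 [0.1725 0.1861 0.2045] 0.1865 0.1356
0.55 300 [0.1738 0.1879 0.2043] 0.1881 0.1258
0.56 270 [0.1751 0.1886 0.205 ] 0.1889 0.116
[0.49336982 0.17630725 0.31965433] [[-0.05  -0.999 -0.005]
 [-0.999  0.05   0.003]
 [-0.003  0.005 -1.   ]]
[-0.45 -1.19 10.86  0.25  0.18 -9.67] [-0.43 -1.23 18.73  0.25  0.18 -9.67]
```

View pics/w1c.png

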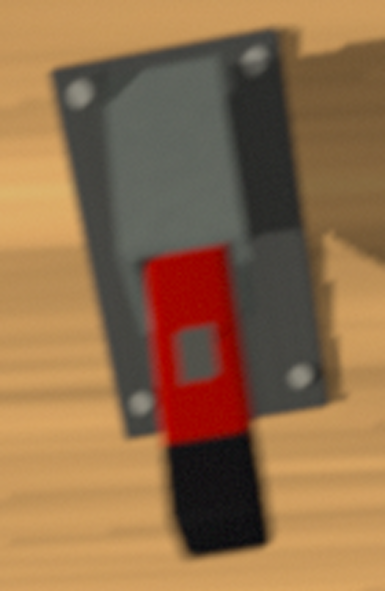

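Request:
apply_moves(
  series=[
    [-0.5, -1.2, 3, 0, 0, -5, -1],
    [-0.6, -1.2, 7, 0.2, 0.2, -9.7, -1],
    [-0.6, -1.2, 10.9, 0.2, 0.2, -9.7, -1],
    [-0.6, -1.2, 13, 0.2, 0.2, -9.7, -1],
    [-0.6, -1.2, 15, 0.2, 0.2, -9.7, -1],
    [-0.6, -1.2, 17, 0.2, 0.2, -9.7, -1],
    [-0.6, -1.2, 18.7, 0.2, 0.2, -9.7, -1],
    [-0.6, -1.2, 18.7, 0.2, 0.2, -9.7, -1],
  ],
)

```text
time: 7.9
tool_pos: [0.5036, 0.1811, 0.1301]
eef_rot: [0.748, -0.664, -0.002, 0.002]
ft_force: [0.4, -0.1, -0.8]
opening: 0.0855
```

```bash
python3 - <<'E'
from station import *
from h import *
st=get_state(); M=down(-np.pi/2+np.radians(6.8)); print(rel(st,[.505,.182,.1323],M))
p,d=grab_frame('wrist'); cv2.imwrite('pics/w2.png',p[:,:,::-1])
E
```

```text
[-0.08 -0.15 -0.22  0.34 -0.04 -0.03]
```

View pics/w2.png

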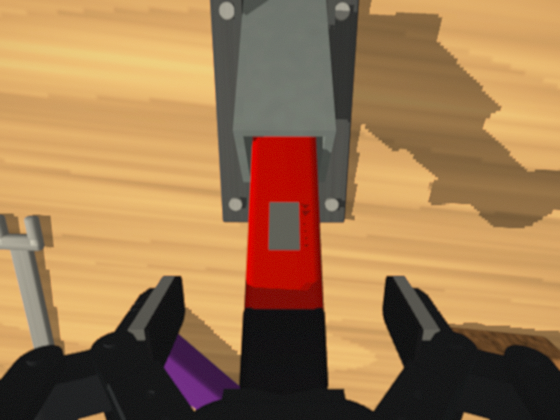

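The barrel is centred between the fingers (barrel about 285, finger mid about 285) and aligned with them. Closing.

Request:
apply_moves(
  series=[
    [0, 0, 0, 0, 0, 0, 0],
    [0, 0, 0, 0, 0, 0, 1],
    [0, 0, 0, 0, 0, 0, 1],
    [0, 0, 0, 0, 0, 0, 1],
    [0, 0, 0, 0, 0, 0, 1],
    [0, 0, 0, 0, 0, 0, 1],
    [0, 0, 0, 0, 0, 0, 1],
    [0, 0, 0, 0, 0, 0, 1],
  ],
  newtons=100,
)

```text
time: 8.75
tool_pos: [0.505, 0.1813, 0.1325]
eef_rot: [0.748, -0.664, -0.0, 0.001]
ft_force: [-0.4, -0.7, 5.7]
opening: 0.0288
```

Request:
apply_moves(
  series=[
    [0, 0.5, -0.5, 0, 0, 0, 1],
    [0, 1, -1, 0, 0, 0, 1],
    [0, 1.7, -1.7, 0, 0, 0, 1],
    [0, 2.5, -2.5, 0, 0, 0, 1],
  ],
)

```text
time: 9.15
tool_pos: [0.4797, 0.1784, 0.158]
eef_rot: [0.748, -0.664, -0.0, 0.001]
ft_force: [3.2, 0.0, -2.0]
opening: 0.0287
```

Request:
apply_moves(
  series=[
    [0, 1, -1, 0, 0, 0, 1],
    [0, 2, -2, 0, 0, 0, 1],
    [0, 3, -3, 0, 0, 0, 1],
    [0, 4, -4, 0, 0, 0, 1],
    [0, 5, -5, 0, 0, 0, 1],
    [0, 6, -6, 0, 0, 0, 1],
    [0, 7, -7, 0, 0, 0, 1],
    [0, 7, -8, 0, 0, 0, 1],
    [0, 7, -10, 0, 0, 0, 1],
    [0, 7, -12, 0, 0, 0, 1],
    [0, 7, -14, 0, 0, 0, 1],
    [0, 7, -14, 0, 0, 0, 1],
  ],
)

```text
time: 10.35
tool_pos: [0.4121, 0.1705, 0.3011]
eef_rot: [0.748, -0.664, 0.002, -0.001]
ft_force: [-0.1, 0.0, -4.9]
opening: 0.0288
```

```bash
python3 - <<'E'
from station import *
from h import *
st=get_state(); print(st['joints'].round(2))
p,d=grab_frame('scene'); cv2.imwrite('pics/s4.png',p[:,:,::-1])
E
```

```text
[ 0.14  0.02  1.64 -0.    1.47  1.59]
```

View pics/s4.png

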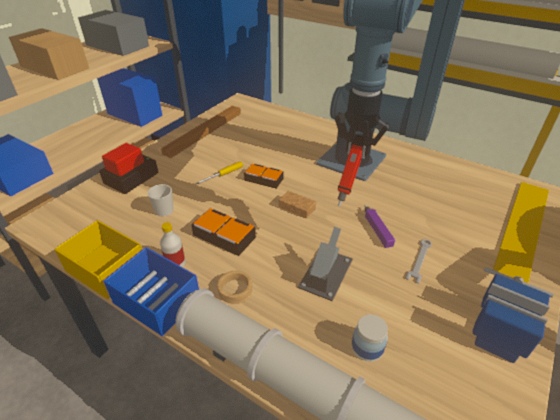

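The driver is clear of the sleeve at scene px (350,180), and both covers still look shut. Levelling with a 45° turn about tool x, plus some lift.

Request:
apply_moves(
  series=[
    [0, 0, -1, 5, 0, 0, 1],
    [0, -1, -2, 12, 0, 0, 1],
    [0, -2, -3, 19, 0, 0, 1],
    [0, -3, -4, 26, 0, 0, 1],
    [0, -4, -4, 33, 0, 0, 1],
    [0, -4, -4, 40, 0, 0, 1],
    [0, -4, -4, 45, 0, 0, 1],
    [0, -4, -4, 45, 0, 0, 1],
    [0, -4, -4, 45, 0, 0, 1],
  ],
)

```text
time: 11.3
tool_pos: [0.4502, 0.175, 0.338]
eef_rot: [0.691, -0.614, 0.253, -0.285]
ft_force: [1.5, -0.7, -3.4]
opening: 0.0288
```

```bash
cat > lv.py <<'E'
from station import *
from h import *
import sys
p,d=grab_frame('scene'); cv2.imwrite(f'pics/{sys.argv[1]}.png',p[:,:,::-1]); c=camera_params('scene'); P=cloud(d,c)
h=cv2.cvtColor(p,cv2.COLOR_RGB2HSV).astype(int)
red=((h[...,0]<7)|(h[...,0]>174))&(h[...,1]>150)&(P[...,2]>.15)&(P[...,0]>.3)&(P[...,0]<.7)&(abs(P[...,1]-.18)<.1)
v,u=np.where(red); print('px',u.mean(),v.mean(),u.min(),u.max(),v.min(),v.max())
q=P[red]; cc=q.mean(0); _,s,vv=np.linalg.svd(q-cc); a=vv[0]; print(len(q),cc.round(3),a.round(3),'elev deg',np.degrees(np.arcsin(a[2])).round(1),'n',vv[2].round(3),q.min(0).round(3),q.max(0).round(3))
# top flat fit: highest points
for x0 in np.arange(q[:,0].min(),q[:,0].max(),.012):
    s=q[(q[:,0]>=x0)&(q[:,0]<x0+.012)]
    if len(s)>4: print(x0.round(3),len(s),np.percentile(s[:,2],[5,50,95]).round(4))
st=get_state(); print(st['time'],st['tool_pos'].round(4),st['ft_force'].round(2),st['opening'],R.from_quat(st['eef_rot']).as_matrix().round(3).tolist())
E
python3 lv.py s5
```

```text
px 348.5424836601307 153.30718954248366 334 361 136 172
459 [0.505 0.186 0.361] [ 0.991  0.13  -0.04 ] elev deg -2.3 n [-0.024  0.455  0.89 ] [0.431 0.15  0.338] [0.558 0.203 0.368]
0.431 30 [0.3639 0.3652 0.3665]
0.443 28 [0.3475 0.3651 0.3671]
0.455 26 [0.3472 0.3646 0.3663]
0.467 36 [0.3431 0.3644 0.366 ]
0.479 41 [0.3429 0.3651 0.3672]
0.491 48 [0.3481 0.3646 0.3665]
0.503 45 [0.345  0.3649 0.3665]
0.515 49 [0.3478 0.3648 0.3659]
0.527 50 [0.3478 0.365  0.3663]
0.539 64 [0.3445 0.3624 0.3663]
0.551 42 [0.341  0.3597 0.3648]
11.35 [0.4513 0.1751 0.3393] [-0.21  1.55 -2.65] 0.028913908519482986 [[0.118, -0.703, 0.702], [-0.993, -0.084, 0.083], [0.001, -0.706, -0.708]]
```

View pics/s5.png

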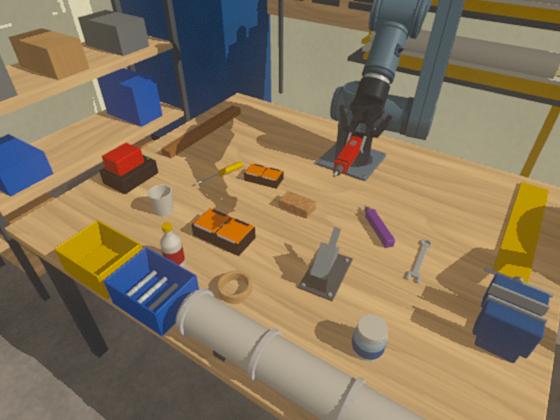

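The top flat of the barrel reads 0.365 m all along, so it is level. I'll settle for a second and recheck for creep and the covers.

Request:
apply_moves(
  series=[
    [0, 0, 0, 0, 0, 0, 1],
    [0, 0, 0, 0, 0, 0, 1],
    [0, 0, 0, 0, 0, 0, 1],
    [0, 0, 0, 0, 0, 0, 1],
    [0, 0, 0, 0, 0, 0, 1],
    [0, 0, 0, 0, 0, 0, 1],
    [0, 0, 0, 0, 0, 0, 1],
    [0, 0, 0, 0, 0, 0, 1],
    [0, 0, 0, 0, 0, 0, 1],
    [0, 0, 0, 0, 0, 0, 1],
  ],
)

```text
time: 12.35
tool_pos: [0.4513, 0.1751, 0.3393]
eef_rot: [0.691, -0.614, 0.254, -0.286]
ft_force: [0.6, 0.5, -4.0]
opening: 0.029
```

```bash
python3 lv.py s6; python3 - <<'E'
from station import *
from h import *
p,d=grab_frame('scene')
P=cloud(d,camera_params('scene')); h=cv2.cvtColor(p,cv2.COLOR_RGB2HSV).astype(int)
for y0,y1 in((-.235,-.146),(-.137,-.05)):
    m=(h[...,0]>=4)&(h[...,0]<=17)&(h[...,1]>190)&(h[...,2]>90)&(P[...,0]>.5)&(P[...,0]<.68)&(P[...,1]>y0)&(P[...,1]<y1)&(P[...,2]>.035)
    q=P[m]; A=np.c_[q[:,0]-.64,np.ones(len(q))]; print('cover slope',np.linalg.lstsq(A,q[:,2],rcond=None)[0].round(3))
print(abs(get_state()['joint_velocities']).max())
E
```

```text
px 348.49032258064517 152.93763440860215 334 361 135 172
465 [0.506 0.186 0.363] [ 0.991  0.127 -0.045] elev deg -2.6 n [-0.017  0.453  0.891] [0.429 0.16  0.339] [0.556 0.203 0.369]
0.429 21 [0.3647 0.3667 0.3677]
0.441 33 [0.3649 0.3668 0.3682]
0.453 26 [0.3473 0.3657 0.3686]
0.465 30 [0.3444 0.3653 0.3672]
0.477 44 [0.3477 0.3664 0.3679]
0.489 45 [0.3464 0.366  0.3678]
0.501 45 [0.3493 0.3666 0.3682]
0.513 51 [0.3483 0.3661 0.368 ]
0.525 45 [0.349  0.3664 0.3678]
0.537 47 [0.3518 0.3665 0.3679]
0.549 78 [0.3422 0.3602 0.3672]
12.4 [0.4513 0.1751 0.3393] [ 0.03 -0.3  -3.57] 0.028755925762569207 [[0.118, -0.703, 0.702], [-0.993, -0.084, 0.083], [0.001, -0.706, -0.708]]
cover slope [0.001 0.049]
cover slope [0.008 0.05 ]
0.0017017665414712161
```

```bash
python3 -c "
from station import *
print(hand_in())"
```

```text
the job is handed in; nothing more can be done
None
```

I pressed both covers of the larger bit box shut, the left one first. Each stopped at its shut height under about 20 N. I then drew the red screwdriver out along its sleeve, turned it 45° to level, and handed in at about 12.5 s with it still held. `hand_in()` gave no verdict.

**Last checks before handing in:**
- **Covers:** both measured flat, with slopes of 0.001 and 0.008 rad.
- **Driver:** its top face read about 0.366 m along its length, so its middle is about 0.35 m up, well clear of the stand and box.
- **Level:** a straight-line fit to all the red pixels gave −2.6°. It mixes the top and side faces, so I trust it less than the flat top reading. Both are within the 10° limit.
- **Grip and rest:** the gripper was set to 100 N with the fingers open 29 mm on the barrel, no creep over 1 s, and joint speeds below 0.002 rad/s.

No other object looked moved in the camera views, but I did not measure their positions.

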